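# Click the photometer's filter wheel to its reference position

## Robot

A 6-joint arm with a two-finger parallel gripper is mounted at the origin on a cart in front of the work surface, level with it; the furniture and walls round the work are solid. World frame = base frame: x ahead of the robot, y to its left, z up, the work surface at z = 0. Lengths are in m, angles in rad, forces in N, time in s.
With the tool pointing down it reaches from about 0.325 to 0.875 m from the base axis. Payload 4.4 kg.
Tool frame: the origin (TCP) lies at the very end of the fingers, on their centre line; the grasp point (between the pads) lies 19 mm behind it; z points along the fingers, y is the direction in which the jaws open and shut (so a half turn about z gives the same grasp; the last joint's range is limited). The gripper opens to 85 mm and grips with 20 to 120 N. Pads are 22 mm wide; open, the fingers measure 114 mm over their backs; the gripper's body (76 mm by 85 mm) begins 54 mm behind the grasp point. The pads swing forward as they close: fully open they stand 13 mm farther back than shut.
Start: joints at [-0.15, 0.207, 1.542, -0, 1.393, -0.15], TCP at [0.575, -0, 0.231] pointing down, gripper open.
Joint ranges: [-2.73, 2.73], [-0.86, 2.22], [0.23, 2.46], [-1.11, 4.25], [0.08, 2.63], [-2.82, 2.82]. Speed limits (rad/s): [2.79, 2.79, 3.14, 3.14, 3.14, 3.14].

## Interface

Orientations are given as [roll, pitch, yaw] about the fixed x, y, z axes, in that order (R = Rz(yaw) Ry(pitch) Rx(roll)).
In Python, from cell import telemetry, imaging, ctrl gives the robot as it stands.
- The arm moves only by the shell command python3 -m crank 'ROWS'. ROWS is JSON, a list of rows, each a list of 7 numbers: the shift along the world's x, y, z in m, then the turn, a rotation vector about the world's x, y, z in rad, then the opening, from 0 (shut) to 1 (fully open). In form: [[tx, ty, tz, rx, ry, rz, hand], ...]. A call has 1 to 12 rows; each row shifts and turns the commanded pose from where the row before left it; what a row does not reach is not made up. A row lasts 1/10 s, in which the tool goes at most 50 mm and 8.59 degrees, less where a joint would pass 70% of its speed; a pose out of reach is approached as far as the arm can. A call with a gripper value outside its range is refused whole. The fingers move at their own pace and stop on an object; the grip force is fixed at half the most. Time passes only in rows, so rows that do not move let the fingers close. It gives the time, the measured TCP pose, the force and the opening at its end, in the units of the state.
- telemetry.read_state(): the state, without advancing time (a new reading comes with each control period).
- imaging.grab_frame(name): name is "scene" or "side" or "wrist"; returns the picture (480x640x3 uint8, red, green, blue); there is no depth.
- imaging.camera_info(name): a dict with "mtx" (3x3 intrinsics, pixels), "pose" (4x4, takes a point from camera to world coordinates). Camera axes: x right, y up, looking along -z (the intrinsics and any distortion apply to the point x, -y, -z); pixel columns grow to the right and rows downward; lengths in m; the calibration is good to about 2 mm. A picture is of the moment at which its call begins: read the wrist's pose just before it. camera_info takes no time and is no camera call; for the wrist camera it gives the pose at the moment of the call.
- ctrl.finish_job(): hands the job in, once; it reports no verdict.
The state is a dict: "clock": time; "joint_positions": joint angles; "joint_velocities": joint speeds; "tau": joint torques, N m; "ee_pos": TCP position; "eef_rot": TCP orientation; "wrist_force": force on the tool from outside, world axes, zero at the start; "moment": the same for the moment, N m; "grip_width": opening from 0.0 (shut) to 1.0 (fully open).
Only numpy, scipy, OpenCV 4.12 (cv2) and the standard library are available. Lean on these libraries where they do the work, as an engineer would, in place of code of your own. Each camera call takes 0.05 s, during which the arm holds its last target.

## Task

Using a fingertip only, gently flick the lobed filter wheel at the left of the bench photometer, top edge away from you, click by click until its one wide lobe stands straight up at the index fins; do not let it go a click too far. Then press the photometer's round key down fully and let it come back up. Do not pick up or shift anything else on the bench.

Things in the scene. Friction and masses are not known exactly. Their poses are not given: they have to be found in the camera images.
- photometer: White bench photometer fixed to the worktop, 164 mm deep (x) by 176 mm wide (y from -102 to +74 mm), top face 75 mm high. Origin on the worktop under the middle of its depth; x points level from its front to its back (away from the robot, turned up to 0.3 rad), y left, z up. Right: box with display and round key. Left: the wheel, in a 42 mm wide bay open to front and top.
- wheel_axle (a point): Centre of the filter wheel on its level axle, at (0, 38, 62) mm in the photometer's frame, same axes. The wheel: grey disc of 28 mm radius, 14 mm thick, axle along y, with six black lobes 60 degrees apart, tips 50 mm from the axle. Each lobe is 8 mm thick along the rim and 14 mm wide along the axle; only the wide lobe has a T-shaped tip, 34 mm wide along the axle and 9 mm deep.
- filter_wheel (a joint): Angle of the filter wheel, rad. 0: the wide lobe stands straight up (wanted). It grows as the top edge moves away from the robot (photometer's +x). One click is 1.047 rad; springs hold the wheel at every multiple of that, always with one lobe upright. It starts two, three or four clicks short of 0 (near -2.09, -3.14 or -4.19).
- wheel_top (a point): Fixed point where the tip of the upright lobe stands, 112 mm above the worktop, over the axle. The two lobes next to it reach 91 mm, so a fingertip 96 to 103 mm above the worktop meets only the upright one, with 37 mm of room behind it. Pushed past half way (0.52 rad) the wheel snaps to the next click and stops by itself; let go earlier it springs back. It takes about 4 to 7 N. Index fins beside it: 84 mm high.
- wide_lobe_tip (a point): Middle of the outer end of the wide lobe, 50 mm from the axle; it turns with the wheel, its z axis points outwards along the lobe.
- read_key (a joint): Travel of the round key, m: 0 up, 0.006 fully down. A spring pushes it back up; fully down takes 4 N.
- read_key_top (a point): Middle of the top face of the round grey key, 26 mm across, on a black round collar on top of the photometer's box, behind the display (the square black lid near it is the cuvette well, not a key), 15 mm behind and 108 mm to the right of the wheel's centre. It is pressed straight down.
- dropper: Bystander: small dropper bottle, 33 mm across, 102 mm tall. Loose. Origin: middle of its underside.
- cup: Bystander: clear open sample cup, 43 mm across, 40 mm tall. Loose. Origin: middle of its underside.
- marker: Bystander: marker pen lying on the worktop, 17 x 135 x 16 mm. Loose. Origin: middle of its underside.
- slides: Bystander: box of microscope slides, 52 x 78 x 26 mm. Loose. Origin: middle of its underside.
- tweezers: Bystander: steel forceps lying on the worktop, 14 x 129 x 8 mm. Loose. Origin: middle of its underside.
- amber_bottle: Bystander: small amber bottle with black cap, 30 mm across, 63 mm tall. Loose. Origin: middle of its underside.
- clock: Bystander: laboratory timer, 34 x 68 x 62 mm. Loose. Origin: middle of its underside.
Not all that is in view belongs to the job. What is shaped like the photometer but purple is not meant.

How it is judged:
By the outcome, as a careful person would: the job done as asked, in the order asked, and still so for the second after the job is handed in, with the robot touching nothing.
It also fails if it takes over 46 s, if anything falls off the work surface, if the arm or the gripper's body presses on something with over 40 N, if the wrist force passes 120 N, or if a joint passes its speed limit or range.

## Working session

There is one attempt and no reset: what is moved stays moved. The work goes in short steps, Python scripts to look and compute and a shell command to move; the robot and the scene stay as the last step left them, time stands still between calls to the robot, and variables do not carry over. Pictures are saved under pics/ and viewed, and the job is handed in when it is done.

```bash
mkdir -p pics; python3 - <<'E'
from cell import telemetry, imaging, ctrl
import cv2
for n in ("scene","side","wrist"):
    i=imaging.camera_info(n); print(n,i["mtx"],i["pose"],[k for k in i])
    cv2.imwrite(f"pics/{n}0.png",imaging.grab_frame(n)[:,:,::-1])
print(telemetry.read_state())
E
```

```text
scene [[479.24931309   0.         319.30392257]
 [  0.         479.24931309 234.05965308]
 [  0.           0.           1.        ]] [[ 0.85788867  0.3761622  -0.35004146  0.16056736]
 [-0.51373408  0.61436669 -0.59885797 -0.75477931]
 [-0.01021392  0.6935817   0.72030556  0.87321444]
 [ 0.          0.          0.          1.        ]] ['mtx', 'pose']
side [[453.20959794   0.         317.77376261]
 [  0.         453.20959794 240.55506197]
 [  0.           0.           1.        ]] [[ 9.99945334e-01 -9.19007008e-03 -4.98713657e-03  5.27305682e-01]
 [ 9.76935930e-04  5.56991212e-01 -8.30517812e-01 -1.01871817e+00]
 [ 1.04103081e-02  8.30467539e-01  5.56969741e-01  6.89788617e-01]
 [ 0.00000000e+00  0.00000000e+00  0.00000000e+00  1.00000000e+00]] ['mtx', 'pose']
wrist [[411.44210032   0.         319.02743504]
 [  0.         411.44210032 237.18577381]
 [  0.           0.           1.        ]] [[ 9.99999200e-01 -5.30650633e-04  1.14850874e-03  5.75052114e-01]
 [ 2.02153555e-04  9.63142592e-01  2.68991277e-01  6.84760795e-02]
 [-1.24891808e-03 -2.68990830e-01  9.63141928e-01  3.72705102e-01]
 [ 0.00000000e+00  0.00000000e+00  0.00000000e+00  1.00000000e+00]] ['mtx', 'pose']
{'clock': 0.15, 'joint_positions': array([-1.50459247e-01,  2.07311479e-01,  1.54264857e+00, -1.51077040e-05,
        1.39347205e+00, -1.50517749e-01]), 'joint_velocities': array([-6.54910924e-05, -1.80691724e-03, -5.27680286e-03, -7.56481310e-05,
       -1.48849333e-03, -1.78689781e-03]), 'tau': array([ 5.23460058e-04, -3.83512866e+01, -2.92037880e+01, -1.78299792e-04,
        6.64118095e-03, -5.65601522e-05]), 'ee_pos': array([5.74408937e-01, 9.69730657e-05, 2.30332157e-01]), 'eef_rot': array([-3.13977178e+00, -2.61127006e-04,  1.57085727e+00]), 'wrist_force': array([ 0.7809206 ,  0.76106432, -0.39981502]), 'moment': array([-0.03519722, -0.04221115, -0.00205036]), 'grip_width': 0.9959883312927923}
```

View pics/scene0.png

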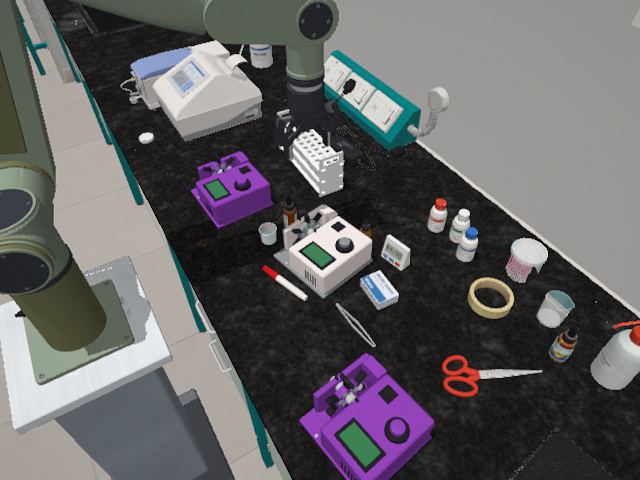

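View pics/side0.png

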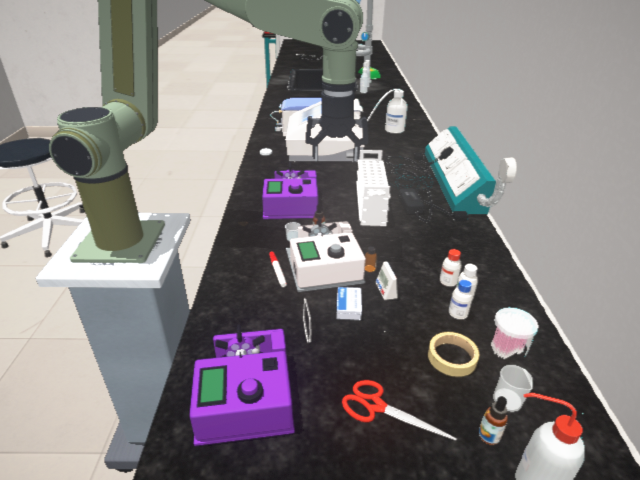

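View pics/wrist0.png

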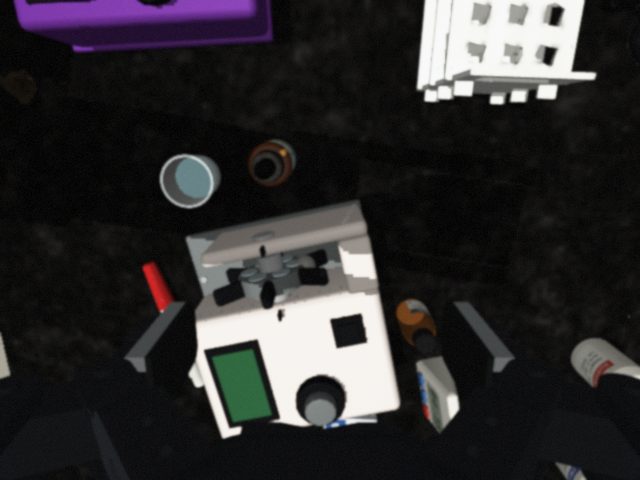

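The white photometer is at wrist (295,330) and scene (325,250). The two purple look-alikes, at scene (230,190) and (370,420), aren't meant. I'll confirm with enlarged crops.

```bash
python3 - <<'E'
import cv2,numpy as np
w=cv2.imread("pics/wrist0.png")[190:445,140:420]
cv2.imwrite("pics/w0c.png",cv2.resize(w,None,fx=2.3,fy=2.3,interpolation=cv2.INTER_CUBIC))
a=cv2.imread("pics/scene0.png")[190:300,255:415]; b=cv2.imread("pics/side0.png")[200:300,270:410]
a=cv2.resize(a,(640,440),interpolation=cv2.INTER_CUBIC)
cv2.imwrite("pics/s0c.png",a)
b=cv2.resize(b,(700,500),interpolation=cv2.INTER_CUBIC)
cv2.imwrite("pics/d0c.png",b)
E
```

```text
(no output)
```

View pics/w0c.png

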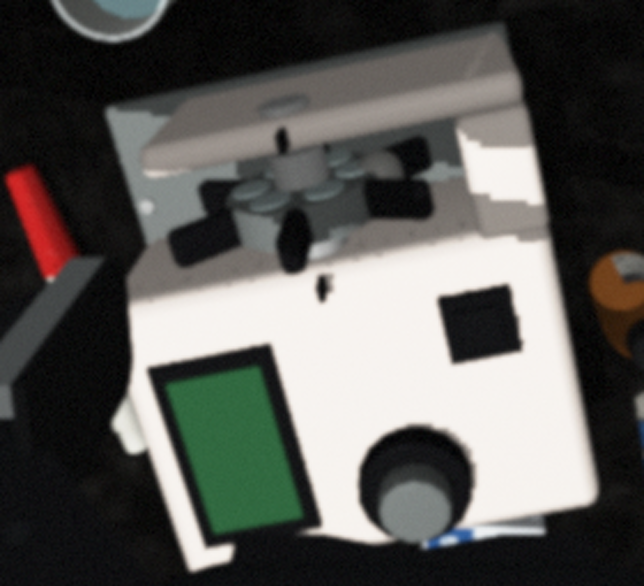

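View pics/s0c.png

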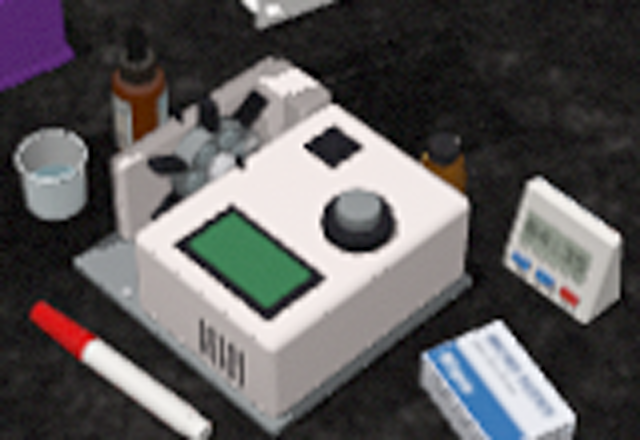

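View pics/d0c.png

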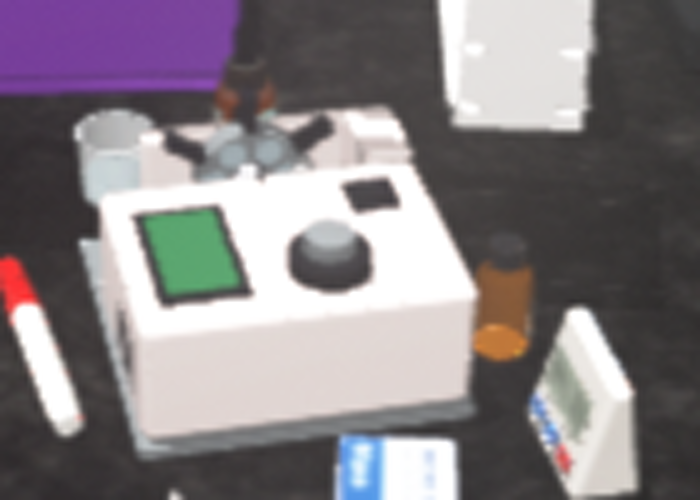

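```bash
cat > h.py <<'E'
import numpy as np, json
from cell import imaging
def ray(info,u,v):
    K=np.array(info["mtx"]);P=np.array(info["pose"])
    d=np.array([(u-K[0,2])/K[0,0],-(v-K[1,2])/K[1,1],-1.0])
    d=P[:3,:3]@d; return P[:3,3],d/np.linalg.norm(d)
def onz(info,u,v,z):
    o,d=ray(info,u,v); return o+d*(z-o[2])/d[2]
def proj(info,p):
    K=np.array(info["mtx"]);P=np.array(info["pose"])
    c=P[:3,:3].T@(np.asarray(p)-P[:3,3]); return K[0,0]*c[0]/-c[2]+K[0,2], -K[1,1]*c[1]/-c[2]+K[1,2]
def tri(rays):
    A=0;b=0
    for o,d in rays:
        M=np.eye(3)-np.outer(d,d);A=A+M;b=b+M@o
    p=np.linalg.solve(A,b); return p,[np.linalg.norm((np.eye(3)-np.outer(d,d))@(p-o)) for o,d in rays]
E
python3 - <<'E'
from h import *
W,S,D=[imaging.camera_info(n) for n in("wrist","scene","side")]
c=lambda x,y:(x/2.3+140,y/2.3+190)
print("key",tri([ray(W,*c(414,510)),ray(S,358/4+255,207/4+190),ray(D,330/5+270,238/5+200)]))
q=[onz(W,*c(*p),.075) for p in((150,370),(268,347),(320,523),(208,545))]
for i in range(4):
    e=q[(i+1)%4]-q[i]; print(np.linalg.norm(e),np.arctan2(e[1],e[0]))
f=[onz(W,*c(*p),.084) for p in((322,280),(282,130))]; print("fins",f,(f[0]+f[1])/2)
e=onz(W,*c(150,300),.075),onz(W,*c(548,232),.075); d=e[1]-e[0]; print("bayedge",e,np.arctan2(d[1],d[0]))
f=[onz(S,x/4+255,y/4+190,.075) for x,y in((205,100),)];print(onz(S,205/4+255,100/4+190,.112))
E
```

```text
key (array([ 0.57540298, -0.15552761,  0.09215148]), [np.float64(0.00026919831788094304), np.float64(0.00041542096948577443), np.float64(0.0006023215071151272)])
0.043153504734560234 0.21321397331707345
0.07500278891701052 -1.3504961660682175
0.04340420705110333 -2.9136749981339443
0.07563962318698002 1.7877843750255584
fins [array([ 0.54489596, -0.07166958,  0.084     ]), array([ 0.53346025, -0.01934921,  0.084     ])] [ 0.53917811 -0.0455094   0.084     ]
bayedge (array([ 0.48416348, -0.0836541 ,  0.075     ]), array([ 0.62105058, -0.05818346,  0.075     ])) 0.18396655048575192
[ 0.53613101 -0.05420236  0.112     ]
```

The white instrument is the target. Its wheel axle is at about (0.537, -0.053), its yaw is about 0.215, and the key top is at (0.575, -0.156, 0.092). I'll shut the gripper, turn it so the camera is on the far side, and stop in front of and above the upright lobe.

```bash
python3 -m crank '[[-0.008,-0.006,-0.005,0,0,-0.136,0],[-0.008,-0.006,-0.005,0,0,-0.136,0],[-0.008,-0.006,-0.005,0,0,-0.136,0],[-0.008,-0.006,-0.005,0,0,-0.136,0],[-0.008,-0.006,-0.005,0,0,-0.136,0],[-0.008,-0.006,-0.005,0,0,-0.136,0],[-0.008,-0.006,-0.005,0,0,-0.136,0],[-0.008,-0.006,-0.005,0,0,-0.136,0],[-0.007,-0.007,-0.005,0,0,-0.136,0],[-0.007,-0.007,-0.005,0,0,-0.136,0],[0,0,0,0,0,0,0],[0,0,0,0,0,0,0]]'
python3 - <<'E'
from h import *; import cv2
from cell import telemetry
I=imaging.camera_info("wrist");im=imaging.grab_frame("wrist")[:,:,::-1].copy()
cv2.imwrite("pics/w1.png",im)
s=telemetry.read_state();print(s["ee_pos"],s["eef_rot"],s["grip_width"],I["pose"].round(3).tolist())
for n,p in(("tip",(.537,-.053,.112)),("axle",(.537,-.053,.062)),("key",(.5754,-.1555,.092))):print(n,proj(I,p))
E
```

```text
clock: 1.35
ee_pos: [0.497, -0.0619, 0.1812]
eef_rot: [-3.141, 0.0, 0.213]
wrist_force: [-0.4, -0.3, 0.2]
grip_width: -0.003
[ 0.49733836 -0.06186431  0.18144117] [-3.14151140e+00 -4.93876267e-04  2.13066477e-01] 0.000857358763622291 [[0.212, 0.941, 0.262, 0.564], [-0.977, 0.204, 0.057, -0.047], [-0.0, -0.269, 0.963, 0.324], [0.0, 0.0, 0.0, 1.0]]
tip (np.float64(318.7680106345924), np.float64(178.42253874293664))
axle (np.float64(318.82849488466866), np.float64(168.03856476115993))
key (np.float64(515.7177373878287), np.float64(144.83390043590663))
```

View pics/w1.png

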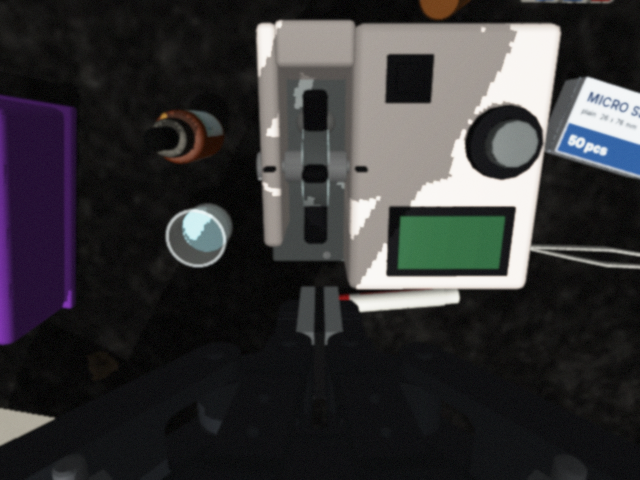

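View from above: upright lobe at (315,173), its neighbours at (315,110) and (315,225), all narrow, so the wide lobe is still below. The key is at (515,143). The lobe sits about 2 mm left of and beyond my estimate. Lowering in front of it.

```bash
python3 -m crank '[[0,0.002,-0.02,0,0,0,0],[0,0,-0.02,0,0,0,0],[0,0,-0.02,0,0,0,0],[0,0,-0.012,0,0,0,0],[0,0,-0.010,0,0,0,0],[0,0,0,0,0,0,0]]'; python3 -m crank '[[0.0098,0.0021,0,0,0,0,0],[0.0098,0.0021,0,0,0,0,0],[0.0039,0.00085,0,0,0,0,0],[0.0039,0.00085,0,0,0,0,0],[0.0039,0.00085,0,0,0,0,0],[0.0039,0.00085,0,0,0,0,0]]'; python3 - <<'E'
from h import *; import cv2
cv2.imwrite("pics/w2.png",imaging.grab_frame("wrist")[:,:,::-1])
E
```

```text
clock: 2.0
ee_pos: [0.4963, -0.0596, 0.0981]
eef_rot: [-3.14, 0.002, 0.212]
wrist_force: [-0.9, 0.4, 0.4]
grip_width: 0.002
clock: 2.6
ee_pos: [0.532, -0.0525, 0.0992]
eef_rot: [3.142, 0.001, 0.211]
wrist_force: [-4.0, -2.0, -0.3]
grip_width: -0.005
```

View pics/w2.png

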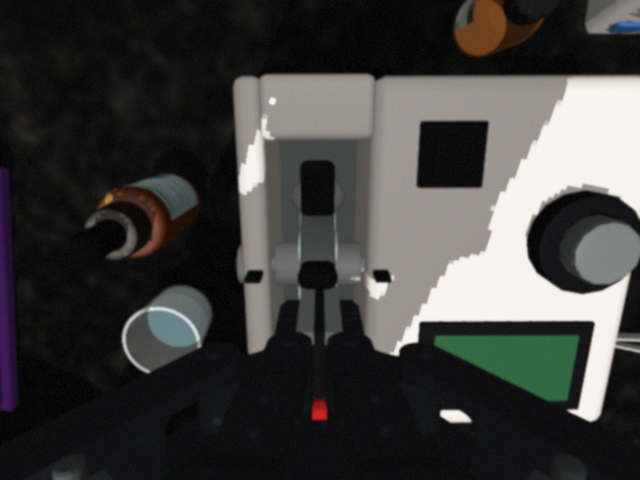

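Contact at 4 N, with the fingertip just in front of the upright lobe at (318,273). Pushing gently.

```bash
python3 -m crank '[[0.0039,0.00085,0,0,0,0,0],[0.0039,0.00085,0,0,0,0,0],[0.0039,0.00085,0,0,0,0,0]]'; python3 -m crank '[[0.0039,0.00085,0,0,0,0,0]]';python3 -m crank '[[0.0039,0.00085,0,0,0,0,0]]'; python3 - <<'E'
from h import *; import cv2
cv2.imwrite("pics/w3.png",imaging.grab_frame("wrist")[:,:,::-1])
E
```

```text
clock: 2.95
ee_pos: [0.5444, -0.0495, 0.0991]
eef_rot: [-3.141, -0.001, 0.211]
wrist_force: [-0.6, -0.1, -0.2]
grip_width: -0.004
clock: 3.05
ee_pos: [0.5489, -0.0487, 0.0995]
eef_rot: [3.142, -0.002, 0.211]
wrist_force: [-0.3, 0.5, -0.9]
grip_width: 0.001
clock: 3.15
ee_pos: [0.553, -0.048, 0.0997]
eef_rot: [3.141, -0.002, 0.211]
wrist_force: [0.6, -0.0, 0.2]
grip_width: -0.001
```

View pics/w3.png

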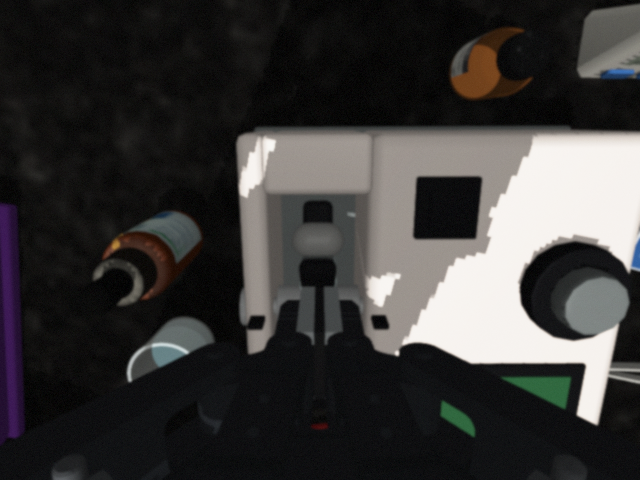

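```bash
python3 -m crank '[[0,0,0.015,0,0,0,0],[0,0,0.02,0,0,0,0],[-0.01,-0.002,0.02,0,0,0,0],[-0.02,-0.0043,0.02,0,0,0,0],[-0.025,-0.0053,0,0,0,0,0],[0,0,0,0,0,0,0]]'; python3 - <<'E'
from h import *; import cv2
cv2.imwrite("pics/w4.png",imaging.grab_frame("wrist")[:,:,::-1])
E
```

```text
clock: 3.8
ee_pos: [0.4951, -0.06, 0.1759]
eef_rot: [3.141, -0.001, 0.21]
wrist_force: [0.4, -0.5, -0.4]
grip_width: 0.002
```

View pics/w4.png

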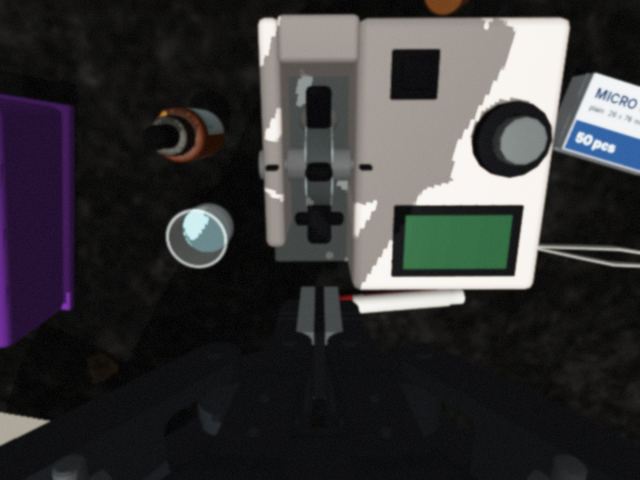

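The T bar shows at (320,218), but I need to know whether it belongs to the upper front lobe (-60°) or the lower front one (-120°). Checking by projection with an enlarged crop.

```bash
python3 - <<'E'
from h import *; import cv2
I=imaging.camera_info("wrist")
ax=np.array([.540,-.050,.062]);d=np.array([.977,.213,0]);l=np.array([-.213,.977,0]);z=np.array([0,0,1])
for a in (0,60,-60,-120,120):
    t=np.radians(a);u=np.sin(t)*d+np.cos(t)*z
    print(a,[tuple(np.round(proj(I,ax+r*u+s*l)).astype(int)) for r,s in((.028,0),(.041,0),(.05,0),(.05,.017),(.05,-.017),(.041,.017))])
im=cv2.imread("pics/w4.png")[60:270,240:400];cv2.imwrite("pics/w4c.png",cv2.resize(im,None,fx=2.8,fy=2.8,interpolation=cv2.INTER_CUBIC))
E
```

```text
0 [(np.int64(318), np.int64(168)), (np.int64(318), np.int64(170)), (np.int64(318), np.int64(172)), (np.int64(284), np.int64(173)), (np.int64(352), np.int64(172)), (np.int64(285), np.int64(171))]
60 [(np.int64(318), np.int64(122)), (np.int64(318), np.int64(101)), (np.int64(318), np.int64(85)), (np.int64(285), np.int64(85)), (np.int64(350), np.int64(85)), (np.int64(286), np.int64(101))]
-60 [(np.int64(318), np.int64(206)), (np.int64(318), np.int64(227)), (np.int64(318), np.int64(242)), (np.int64(289), np.int64(242)), (np.int64(347), np.int64(242)), (np.int64(290), np.int64(227))]
-120 [(np.int64(318), np.int64(198)), (np.int64(318), np.int64(213)), (np.int64(318), np.int64(222)), (np.int64(294), np.int64(222)), (np.int64(343), np.int64(222)), (np.int64(294), np.int64(213))]
120 [(np.int64(318), np.int64(122)), (np.int64(318), np.int64(104)), (np.int64(318), np.int64(92)), (np.int64(291), np.int64(92)), (np.int64(344), np.int64(92)), (np.int64(291), np.int64(104))]
```

View pics/w4c.png

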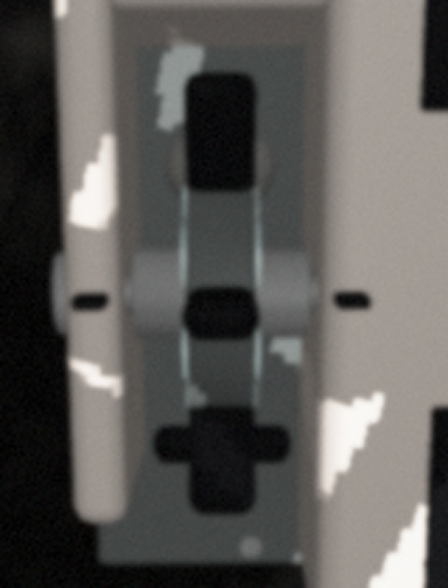

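The bar covers rows 212–225 and is 48 px wide. That matches the lower front lobe at -120° (predicted rows 213–222, 49 px), so the wheel is at -2.09 and two clicks remain. Repeating the same flick.

```bash
python3 -m crank '[[0,0,-0.02,0,0,0,0],[0,0,-0.02,0,0,0,0],[0,0,-0.02,0,0,0,0],[0,0,-0.010,0,0,0,0],[0,0,-0.007,0,0,0,0],[0,0,0,0,0,0,0],[0.0098,0.0021,0,0,0,0,0],[0.0098,0.0021,0,0,0,0,0],[0.0039,0.00085,0,0,0,0,0],[0.0039,0.00085,0,0,0,0,0],[0.0039,0.00085,0,0,0,0,0],[0.0039,0.00085,0,0,0,0,0]]'; python3 -m crank '[[0.0039,0.00085,0,0,0,0,0],[0.0039,0.00085,0,0,0,0,0]]'; python3 -m crank '[[0.0039,0.00085,0,0,0,0,0]]';python3 -m crank '[[0.0039,0.00085,0,0,0,0,0]]';python3 -m crank '[[0.0039,0.00085,0,0,0,0,0]]'
```

```text
clock: 5.05
ee_pos: [0.5314, -0.0523, 0.0972]
eef_rot: [-3.142, 0.002, 0.211]
wrist_force: [-3.3, -1.9, 0.9]
grip_width: -0.0
clock: 5.25
ee_pos: [0.5396, -0.0502, 0.0967]
eef_rot: [-3.141, 0.001, 0.211]
wrist_force: [-1.6, -0.0, -0.9]
grip_width: 0.0
clock: 5.35
ee_pos: [0.5442, -0.0493, 0.0971]
eef_rot: [-3.141, -0.001, 0.211]
wrist_force: [-0.8, 0.1, 0.4]
grip_width: -0.0
clock: 5.45
ee_pos: [0.5488, -0.0485, 0.0975]
eef_rot: [3.141, -0.002, 0.211]
wrist_force: [0.3, 0.4, 0.0]
grip_width: -0.002
clock: 5.55
ee_pos: [0.5527, -0.0478, 0.0977]
eef_rot: [3.141, -0.002, 0.211]
wrist_force: [-0.1, -0.3, 0.6]
grip_width: 0.004
```

```bash
python3 -m crank '[[0,0,0.015,0,0,0,0],[0,0,0.02,0,0,0,0],[-0.01,-0.002,0.02,0,0,0,0],[-0.02,-0.0043,0.02,0,0,0,0],[-0.027,-0.0058,0,0,0,0,0],[0,0,0,0,0,0,0]]'; python3 - <<'E'
from h import *; import cv2
im=imaging.grab_frame("wrist")[60:270,240:400,::-1];cv2.imwrite("pics/w5c.png",cv2.resize(im,None,fx=2.8,fy=2.8,interpolation=cv2.INTER_CUBIC))
E
```

```text
clock: 6.15
ee_pos: [0.4927, -0.0602, 0.1739]
eef_rot: [3.141, -0.001, 0.21]
wrist_force: [-0.3, -0.3, -0.3]
grip_width: -0.001
```

View pics/w5c.png

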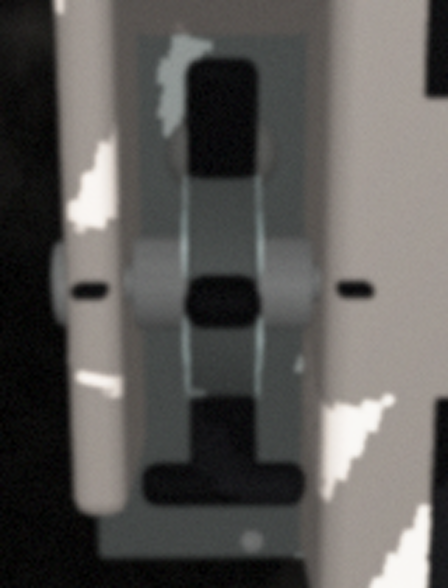

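The T is now on the upper front lobe (bar at the outer end, crop (225,483)), so the wheel is at -1.05 and exactly one click remains.

```bash
python3 -m crank '[[0.002,0.0005,-0.02,0,0,0,0],[0,0,-0.02,0,0,0,0],[0,0,-0.015,0,0,0,0],[0,0,-0.010,0,0,0,0],[0,0,-0.009,0,0,0,0],[0,0,0,0,0,0,0],[0.0098,0.0021,0,0,0,0,0],[0.0098,0.0021,0,0,0,0,0],[0.0039,0.00085,0,0,0,0,0],[0.0039,0.00085,0,0,0,0,0],[0.0039,0.00085,0,0,0,0,0],[0.0039,0.00085,0,0,0,0,0]]'; python3 -m crank '[[0.0039,0.00085,0,0,0,0,0],[0.0039,0.00085,0,0,0,0,0]]'; python3 -m crank '[[0.0039,0.00085,0,0,0,0,0]]';python3 -m crank '[[0.0039,0.00085,0,0,0,0,0]]';python3 -m crank '[[0.0039,0.00085,0,0,0,0,0]]'; python3 - <<'E'
from h import *; import cv2
im=imaging.grab_frame("wrist")[:,:,::-1];cv2.imwrite("pics/w6.png",im)
E
```

```text
clock: 7.4
ee_pos: [0.5313, -0.052, 0.0982]
eef_rot: [-3.142, 0.001, 0.211]
wrist_force: [-4.2, -1.7, 1.2]
grip_width: 0.0
clock: 7.6
ee_pos: [0.5393, -0.0499, 0.0977]
eef_rot: [-3.141, 0.001, 0.211]
wrist_force: [-2.5, -0.0, -0.8]
grip_width: -0.0
clock: 7.7
ee_pos: [0.5438, -0.049, 0.0981]
eef_rot: [-3.141, -0.001, 0.211]
wrist_force: [-1.7, 0.4, -0.4]
grip_width: -0.001
clock: 7.8
ee_pos: [0.5484, -0.0483, 0.0985]
eef_rot: [3.141, -0.002, 0.211]
wrist_force: [0.3, 0.4, 0.2]
grip_width: -0.003
clock: 7.9
ee_pos: [0.5524, -0.0475, 0.0987]
eef_rot: [3.141, -0.002, 0.211]
wrist_force: [-0.5, -0.5, 0.6]
grip_width: -0.001
```

View pics/w6.png

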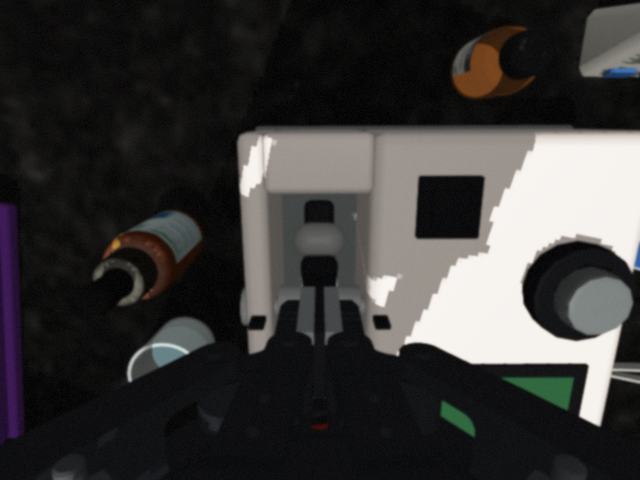

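```bash
python3 -m crank '[[0.001,0,0.015,0,0,0,0],[0,0,0.02,0,0,0,0],[0,0,0.02,0,0,0,0],[-0.02,-0.0043,0.02,0,0,0,0],[-0.035,-0.0078,0,0,0,0,0],[0,0,0,0,0,0,0]]'; python3 - <<'E'
from h import *; import cv2
I=imaging.camera_info("wrist")
im=imaging.grab_frame("wrist")[:,:,::-1];cv2.imwrite("pics/w7.png",im)
ax=np.array([.540,-.050,.062]);d=np.array([.977,.213,0]);l=np.array([-.213,.977,0]);z=np.array([0,0,1])
for a in (0,60,-60):
    t=np.radians(a);u=np.sin(t)*d+np.cos(t)*z
    print(a,[np.round(proj(I,ax+.05*u+s*l)).tolist() for s in(0,.017,-.017)])
print("key",proj(I,(.5754,-.1555,.092)))
for n in("scene","side"):cv2.imwrite(f"pics/{n}7.png",imaging.grab_frame(n)[:,:,::-1])
a=cv2.imread("pics/scene7.png")[190:300,255:415]
cv2.imwrite("pics/s7c.png",cv2.resize(a,(640,440),interpolation=cv2.INTER_CUBIC))
E
```

```text
clock: 8.55
ee_pos: [0.4939, -0.0596, 0.1731]
eef_rot: [-3.141, 0.002, 0.21]
wrist_force: [-0.1, 1.1, -0.5]
grip_width: 0.001
0 [[320.0, 168.0], [285.0, 168.0], [354.0, 168.0]]
60 [[319.0, 79.0], [287.0, 79.0], [352.0, 79.0]]
-60 [[320.0, 239.0], [291.0, 239.0], [349.0, 239.0]]
key (np.float64(528.8465421460779), np.float64(139.8442572108841))
```

View pics/w7.png

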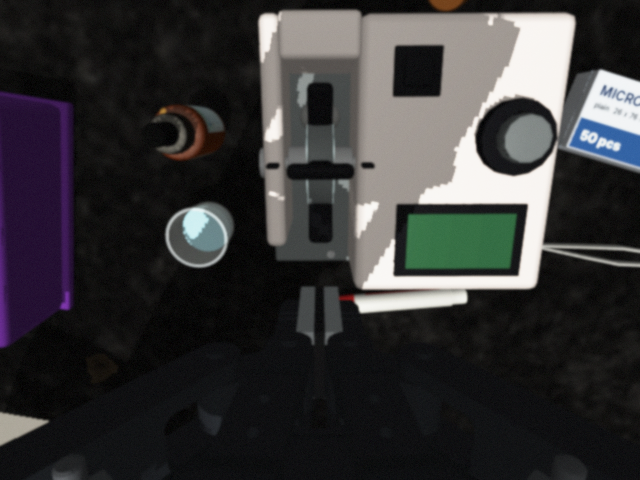

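View pics/s7c.png

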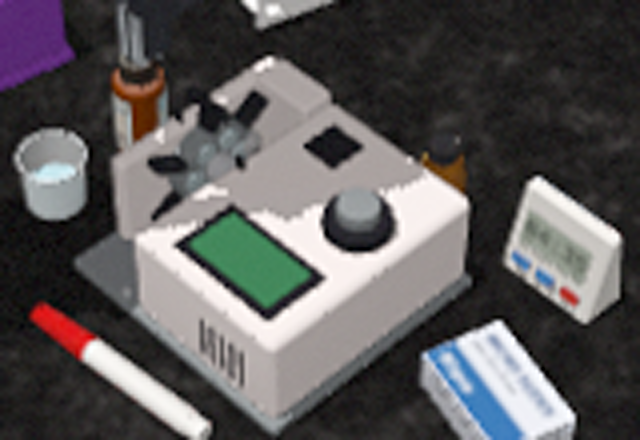

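The wide lobe is upright: the T bar at (320,170) lies between the fins at (272,166) and (367,166), and no neighbouring lobe is wide. The key is at (527,138), within 1 mm of my estimate, so I take it as (0.577, -0.154). Moving over it.

```bash
python3 -m crank '[[0.010,-0.015,0,0,0,0,0],[0.0146,-0.016,0,0,0,0,0],[0.0146,-0.016,0,0,0,0,0],[0.0146,-0.016,0,0,0,0,0],[0.0146,-0.016,0,0,0,0,0],[0.0146,-0.0154,0,0,0,0,0],[0,0,-0.02,0,0,0,0],[0,0,-0.02,0,0,0,0],[0,0,-0.02,0,0,0,0],[0,0,-0.01,0,0,0,0],[0,0,0,0,0,0,0],[0,0,0,0,0,0,0]]'; python3 - <<'E'
from h import *; import cv2
im=imaging.grab_frame("wrist")[:,:,::-1];cv2.imwrite("pics/w8.png",im)
a=imaging.grab_frame("scene")[190:300,255:415,::-1]
cv2.imwrite("pics/s8c.png",cv2.resize(a,(640,440),interpolation=cv2.INTER_CUBIC))
E
```

```text
clock: 9.9
ee_pos: [0.581, -0.1547, 0.1036]
eef_rot: [3.141, -0.001, 0.211]
wrist_force: [0.5, 0.3, 1.0]
grip_width: 0.003
```

View pics/w8.png

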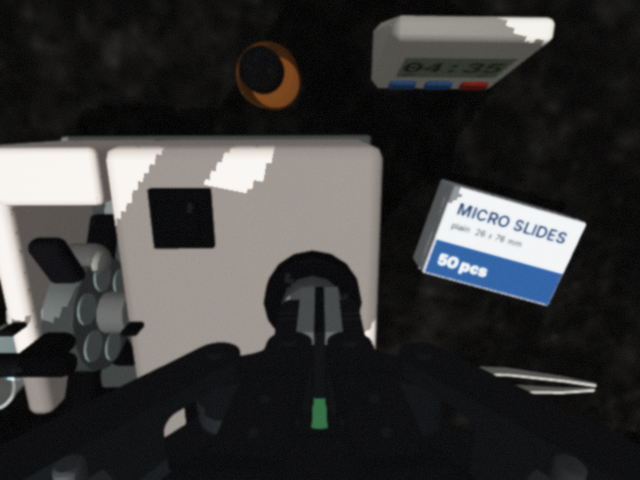

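View pics/s8c.png

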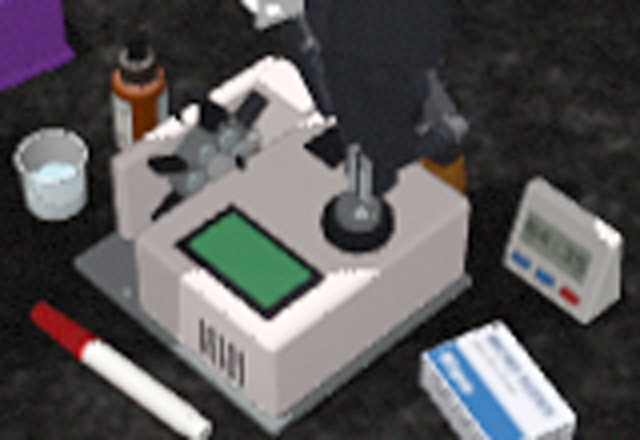

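The fingertip is about 4 mm beyond and 2 mm right of the key's centre, which is near (313,300). I'll correct that, then press slowly.

```bash
python3 -m crank '[[-0.004,0.002,0,0,0,0,0],[0,0,-0.005,0,0,0,0],[0,0,-0.004,0,0,0,0],[0,0,0,0,0,0,0]]'; python3 -m crank '[[0,0,-0.002,0,0,0,0],[0,0,-0.002,0,0,0,0]]';python3 -m crank '[[0,0,-0.002,0,0,0,0],[0,0,0,0,0,0,0]]';python3 -m crank '[[0,0,-0.002,0,0,0,0],[0,0,0,0,0,0,0]]'
```

```text
clock: 10.4
ee_pos: [0.5762, -0.1521, 0.0942]
eef_rot: [3.141, -0.0, 0.211]
wrist_force: [-0.2, 0.9, 2.6]
grip_width: -0.003
clock: 10.6
ee_pos: [0.5763, -0.1522, 0.0908]
eef_rot: [3.141, -0.0, 0.211]
wrist_force: [-3.0, 1.5, 17.4]
grip_width: -0.001
clock: 10.8
ee_pos: [0.5764, -0.1522, 0.0909]
eef_rot: [3.141, -0.0, 0.211]
wrist_force: [-5.3, 2.9, 15.2]
grip_width: -0.001
clock: 11.0
ee_pos: [0.5765, -0.1522, 0.0907]
eef_rot: [3.141, 0.0, 0.211]
wrist_force: [-9.7, 3.9, 24.0]
grip_width: 0.001
```

The finger hit a hard stop at z=0.0907. I need to tell whether the key bottomed or the finger is on the collar.

```bash
python3 - <<'E'
from h import *; import cv2
f=lambda a:cv2.resize(a,None,fx=7,fy=7,interpolation=cv2.INTER_CUBIC)
b=imaging.grab_frame("side")[225:275,305:360,::-1]
a=imaging.grab_frame("scene")[220:270,320:375,::-1]
cv2.imwrite("pics/p9.png",np.hstack([f(a),f(b)]))
a0=cv2.imread("pics/scene7.png")[220:270,320:375];b0=cv2.imread("pics/side7.png")[225:275,305:360]
cv2.imwrite("pics/p7.png",np.hstack([f(a0),f(b0)]))
cv2.imwrite("pics/w9.png",imaging.grab_frame("wrist")[:,:,::-1])
E
```

```text
(no output)
```

View pics/p9.png

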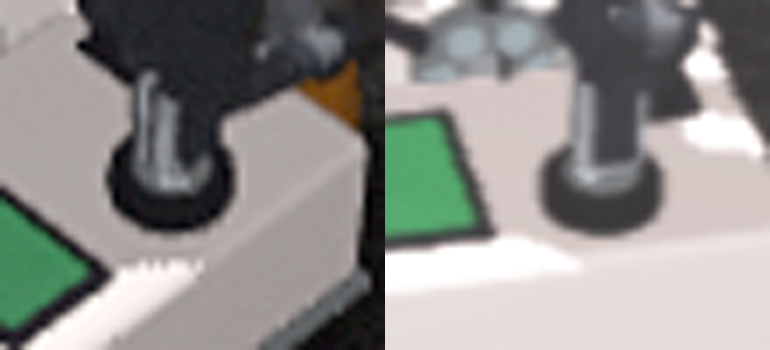

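View pics/p7.png

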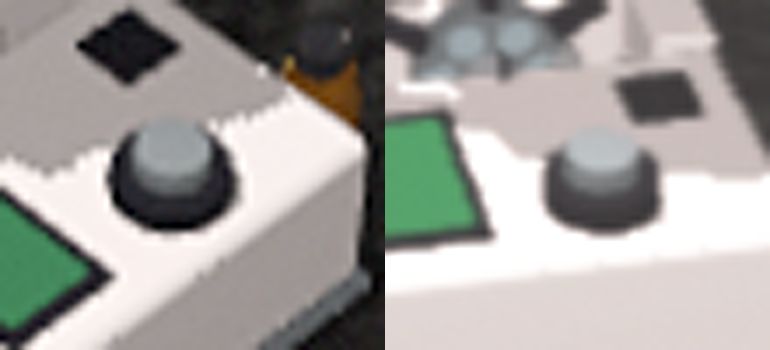

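View pics/w9.png

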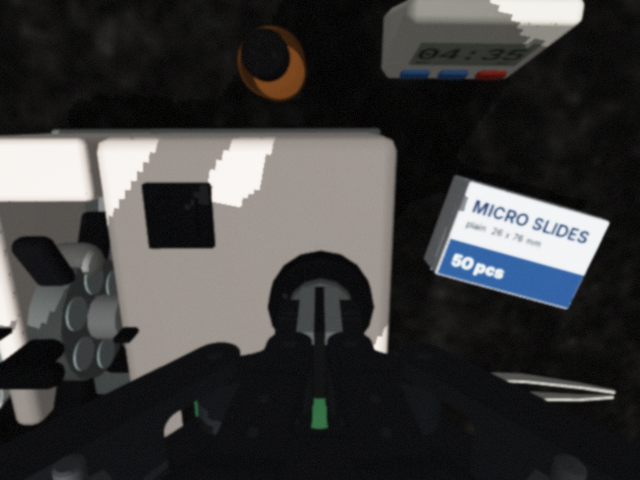

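The key has clearly sunk into its collar, with only a thin rim showing. The load is 24 N and the key needs 4 N, so it has bottomed. Releasing.

```bash
python3 -m crank '[[0,0,0.004,0,0,0,0],[0,0,0.006,0,0,0,0],[0,0,0.02,0,0,0,0],[0,0,0.03,0,0,0,0],[0,0,0.03,0,0,0,0],[-0.025,0,0.01,0,0,0,0],[-0.03,0,0.01,0,0,0,0],[-0.03,0,0,0,0,0,0],[0,0,0,0,0,0,0],[0,0,0,0,0,0,0]]'; python3 - <<'E'
from h import *; import cv2
f=lambda a:cv2.resize(a,None,fx=7,fy=7,interpolation=cv2.INTER_CUBIC)
B=imaging.grab_frame("side")[:,:,::-1];A=imaging.grab_frame("scene")[:,:,::-1]
cv2.imwrite("pics/p10.png",np.hstack([f(A[220:270,320:375]),f(B[225:275,305:360])]))
W=imaging.grab_frame("wrist")[:,:,::-1]
cv2.imwrite("pics/w10.png",W);cv2.imwrite("pics/s10.png",A)
E
```

```text
clock: 12.15
ee_pos: [0.4908, -0.1522, 0.1959]
eef_rot: [-3.141, -0.0, 0.21]
wrist_force: [-0.6, 0.4, 0.1]
grip_width: -0.001
```

View pics/p10.png

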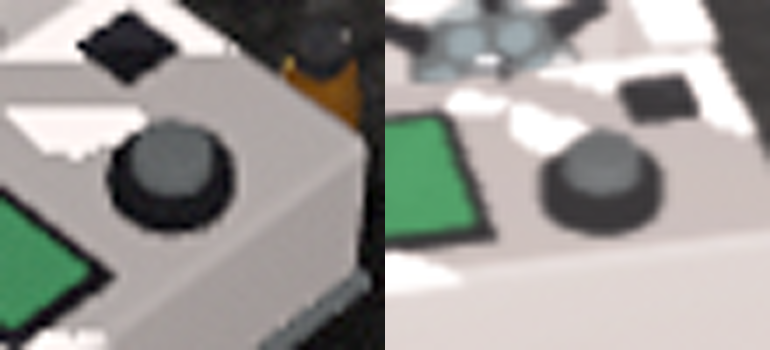

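View pics/w10.png

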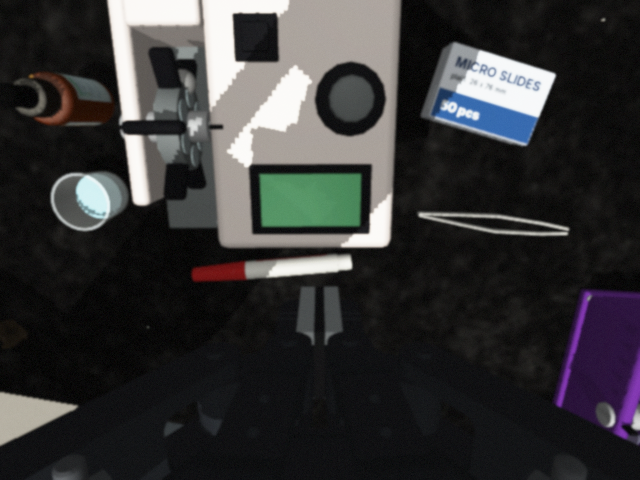

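View pics/s10.png

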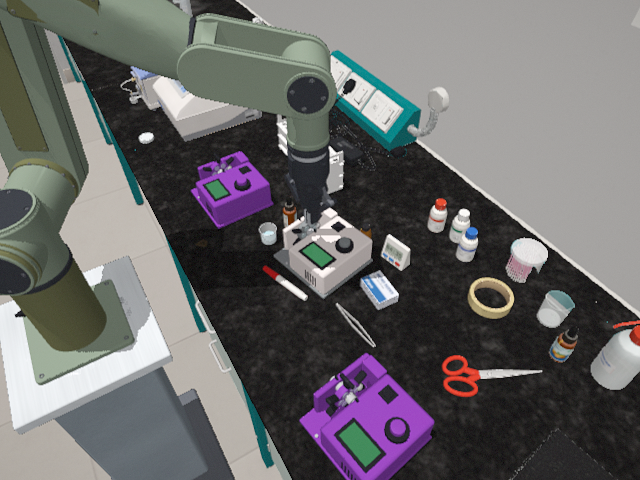

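The key is back at its original height. The wide lobe's T bar is upright in line with the fins at (155,127), and the bystanders haven't moved. Handing in.

```bash
python3 -c "
from cell import ctrl; print(ctrl.finish_job())"
```

```text
the job is handed in; nothing more can be done
None
```

I flicked the white photometer's filter wheel three clicks with the shut fingertip, from -3.14 to 0, checking by wrist camera after each click. I then pressed the round key and let it come back up, and handed the job in after about 12 s of the 46 s allowed.

- **Wheel:** the last wrist picture shows the wide lobe's T bar upright, in line with the index fins. The highest push force I read was about 5 N.
- **Key:** it bottomed at z = 0.0907 under 24 N, well over the 4 N it needs, and the pictures show it back at its original height. I had measured the key top at 0.092, yet the finger already read 2.6 N at 0.094. So my height was a few millimetres low, and full travel is judged from the hard stop and the pictures rather than measured.
- **Bench:** the gripper ended clear of everything at z = 0.196. The bystanders look unmoved in the pictures, though I did not measure their positions.

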